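# Take a depth from the clay head with the pointing gauge

### The job

Set the pointing gauge to the clay head: ease the needle forward by its knob until the point just touches the clay, without shifting the head on the bench, and have the stop collar on the needle snug up against the end of the sleeve so that this depth is kept. Leave the gauge standing set like that, point touching and collar home, and leave the wooden rib and the clay crumb that lie beside it alone.

Things in the scene. Friction and masses are not known exactly. Their poses are not given: they have to be found in the camera images.
- gauge: Sculptor's pointing gauge bolted to the bench: iron foot 84 x 104 x 16 mm, steel pillar (top 122 mm) and beside it a brass sleeve (21 mm diameter, 40 mm long), sloping 15 degrees down to the head. Origin: on the bench, 100 mm straight under the sleeve's centre; z up; x the needle's horizontal heading, to the head. The pillar is 26 mm off at -y; its clamp screw reaches to y = -56 mm.
- needle: Steel needle, 6 mm diameter, that slides stiffly (about 2 N, it stays where it is left) through the sleeve, with a brass knob at its rear end and a rounded point (2 mm radius) at the front. x axis: along the needle towards the point, 15 degrees below level. It slides only along x. Travel at most 95 mm forward from fully drawn back.
- needle_tip (a point): Foremost end of the needle's point; 226 mm ahead of the knob's middle.
- needle_knob (a point): Middle of the needle's knurled brass knob: 22 mm diameter, 22 mm long along the needle. Free to be pinched from above, across the needle.
- collar_mid (a point): Middle of the stop collar: knurled brass ring on the needle between knob and sleeve, 24 mm diameter, 14 mm long. It rides with the needle by light friction (about 0.8 N), slides along it when pushed, and stops against the sleeve. Can be pinched from above, across the needle.
- collar_face (a point): Centre of the collar's front face, 7 mm ahead of collar_mid, on the needle's axis.
- sleeve_end (a point): Centre of the sleeve's rear end face, which the collar's front face meets, on the needle's axis; fixed on the gauge.
- maquette: Clay head: an egg about 60 mm across with irregular hand-stuck lumps (nose, ears) on a marble base 100 x 100 x 30 mm; 108 mm high, about 1.2 kg, loose on the bench ahead of the needle. Origin: centre of the base's underside, z up. At the needle's height the clay lies anywhere from 24 to 42 mm from the vertical axis, depending on the side that faces the needle.
- rib: Bystander: wooden rib 46 x 104 x 8 mm, lying on the bench. Origin: centre of its underside.
- crumb: Bystander: clay crumb about 30 x 30 x 20 mm. Origin: centre of its underside.

How it is judged (in metres and radians):
At the end, for the whole second after the job is handed in: The needle's point is in contact with the clay head (more than 0.05 N), the collar's front face is within 1.5 mm of the sleeve's end, the head stands within 2 mm of where it stood at the start, and the needle is at rest (contact force between needle and maquette above 0.05 N and distance between collar_face and sleeve_end below 0.0015 m and distance of maquette from where it was at the start of the episode below 0.002 m and linear speed of needle below 0.005 m/s); the robot touches nothing.
It fails at once if the clay head is shifted by more than 2 mm or tipped (distance of maquette from where it was at the start of the episode above 0.002 m or angle between maquette's own z axis and vertical above 0.06 rad).
It fails at once if the wooden rib or the clay crumb is shifted by more than 20 mm (distance of any of rib, crumb from where it was at the start of the episode above 0.02 m).
It also fails if it takes over 58 s, if anything falls off the work surface, if the arm or the gripper's body presses on something with over 40 N, if the wrist force passes 120 N, or if a joint passes its speed limit or range.

### The arm

A 6-joint arm with a two-finger parallel gripper is mounted at the origin on the work surface; the furniture and walls round the work are solid. World frame = base frame: x ahead of the robot, y to its left, z up, the work surface at z = 0. Lengths are in m, angles in degrees, forces in N, time in s.
With the tool pointing down it reaches from about 0.25 to 0.775 m from the base axis. Payload 8.9 kg.
Tool frame: the origin (TCP) lies at the very end of the fingers, on their centre line; the grasp point (between the pads) lies 19 mm behind it; y points along the fingers, z is the direction in which the jaws open and shut, and the axes are right-handed (so a half turn about y gives the same grasp; the last joint's range is limited). The gripper opens to 85 mm and grips with 20 to 120 N. Pads are 22 mm wide; open, the fingers measure 114 mm over their backs; the gripper's body (76 mm by 85 mm) begins 54 mm behind the grasp point. The pads swing forward as they close: fully open they stand 13 mm farther back than shut.
Start: joints at [60.029, 16.656, -8.789, 64.555, 0, 82.019], TCP at [0.197, 0.487, 0.231] pointing down, gripper open.
Joint ranges: [-144.48, 144.48], [-52.06, 99.96], [-74.48, 78.29], [-112.23, 115.85], [-86.99, 84.42], [-180, 180]. Speed limits (degrees/s): [127.2, 127.2, 159.86, 180, 180, 180].

### API

Orientations are given as a 3x3 rotation matrix whose columns are the frame's x, y, z axes.
In Python, from bench import sensors, vision, ctrl gives the robot as it stands. The module is installed in compiled form; this text tells all that it offers.
- The arm moves only by the shell command python3 -m creep 'ROWS' [OPENING]. ROWS is JSON, one flat list of numbers, 6 for each row, row after row: the shift along the world's x, y, z in mm, then the turn, a rotation vector about the world's x, y, z in degrees. In form: [x, y, z, wx, wy, wz, x, y, z, wx, wy, wz, ...]. A call has exactly 5 rows; each row shifts and turns the pose as measured when the row begins; what a row does not reach is not made up. A row lasts 1/10 s, in which the tool goes at most 50 mm and 8.59 degrees, less where a joint would pass 70% of its speed; a pose out of reach is approached as far as the arm can. A call is refused whole if a number of a shift passes 50 or a number of a turn 8.59, either way. A call with a gripper value outside its range is refused whole. OPENING is the finger opening in mm, from 0 to 85.4, set as the call begins (- or left out, the last holds). The fingers move at their own pace and stop on an object; the grip force is fixed at half the most. Time passes only in rows, so rows that do not move let the fingers close, or fill a call up. It gives the time, the measured TCP pose, the force and the opening at its end, in the units of the state.
- sensors.get_obs(): the state, without advancing time (a new reading comes with each control period).
- vision.capture(name): name is "scene" or "top" or "wrist"; returns a dict with "image" (384x512x3 uint8, red, green, blue), "vfov" (degrees; the focal length in pixels is half the picture's height over the tangent of half this angle, whatever the lens; pixels are square), "cx", "cy" (the principal point, pixels), "cam_to_world" (4x4, takes a point from camera to world coordinates); the wrist camera has in their place "mount" (4x4, takes a point from camera to tool coordinates, whose origin is the TCP and whose axes are the tool frame's). Camera axes: x right, y down, z forward; pixel columns grow to the right and rows downward; lengths in m; the calibration is good to about 2 mm. The wrist camera is an equidistant fisheye: a pixel r from the principal point sees the ray r / f radians off the axis. A picture is of the moment at which its call begins: read the wrist's pose just before it. There is no depth.
- ctrl.job_done(): hands the job in, once; it reports no verdict.
The state is a dict: "time": time; "qpos": joint angles; "qvel": joint speeds; "effort": joint torques, N m; "ee_pos": TCP position; "ee_rot": TCP orientation; "wrist_force": force on the tool from outside, world axes, zero at the start; "ft_torque": the same for the moment, N m; "opening": opening from 0.0 (shut) to 1.0 (fully open).
Only numpy, scipy, OpenCV 4.12 (cv2) and the standard library are available. Lean on these libraries where they do the work, as an engineer would, in place of code of your own. Each camera call takes 0.05 s, during which the arm holds its last target. There are 200 camera calls.

## Working session

There is one attempt and no reset: what is moved stays moved. The work goes in short steps, Python scripts to look and compute and a shell command to move; the robot and the scene stay as the last step left them, time stands still between calls to the robot, and variables do not carry over. Pictures are saved under pics/ and viewed, about 8 in all and at most 12, crops included, and the job is handed in when it is done.

```bash
mkdir -p pics; cat > h.py <<'E'
import numpy as np, cv2
from bench import sensors, vision, ctrl
def snap(n,f):
    o=sensors.get_obs(); c=vision.capture(n); cv2.imwrite('pics/'+f,c['image'][:,:,::-1]); 
    c['obs']=o; np.save('pics/'+f+'.npy',c,allow_pickle=True); return c
def load(f): return np.load('pics/'+f+'.npy',allow_pickle=True).item()
def foc(c): return c['image'].shape[0]/2/np.tan(np.radians(c['vfov'])/2)
def pose(c):
    if 'cam_to_world' in c: return np.array(c['cam_to_world'])
    T=np.eye(4);T[:3,:3]=c['obs']['ee_rot'];T[:3,3]=c['obs']['ee_pos'];return T@np.array(c['mount'])
def ray(c,u,v):
    f=foc(c);x=np.array([u-c['cx'],v-c['cy']],float);T=pose(c)
    if 'cam_to_world' in c: d=np.array([x[0]/f,x[1]/f,1])
    else:
        r=np.hypot(*x)+1e-9;t=r/f;d=np.array([*(x/r*np.sin(t)),np.cos(t)])
    d=T[:3,:3]@d;return T[:3,3],d/np.linalg.norm(d)
def atz(c,u,v,z):
    p,d=ray(c,u,v);return p+d*(z-p[2])/d[2]
def tri(*obs):
    A=0;b=0
    for c,u,v in obs:
        p,d=ray(c,u,v);M=np.eye(3)-np.outer(d,d);A=A+M;b=b+M@p
    X=np.linalg.solve(A,b);return X,[np.linalg.norm((np.eye(3)-np.outer(d,d))@(X-p)) for p,d in (ray(*o) for o in obs)]
def proj(c,P):
    T=np.linalg.inv(pose(c));q=T[:3,:3]@np.array(P)+T[:3,3];f=foc(c)
    if 'cam_to_world' in c: return c['cx']+f*q[0]/q[2],c['cy']+f*q[1]/q[2]
    t=np.arctan2(np.hypot(q[0],q[1]),q[2]);s=f*t/np.hypot(q[0],q[1]);return c['cx']+s*q[0],c['cy']+s*q[1]
E
python3 - <<'E'
from h import *
a=snap('scene','s1.png');b=snap('top','t1.png')
print(pose(a),pose(b),foc(a),foc(b),sensors.get_obs())
cv2.imwrite('pics/both1.png',cv2.resize(np.vstack([a['image'],b['image']])[:,:,::-1],None,fx=.78,fy=.78))
E
```

```text
[[ 0.86368512 -0.33920328  0.37281248  0.15922823]
 [-0.50383394 -0.56029391  0.65743601 -0.40945035]
 [-0.01411989 -0.75565328 -0.65481964  0.69813225]
 [ 0.          0.          0.          1.        ]] [[ 0.12546122 -0.97033179  0.20667779  0.27551178]
 [-0.99209118 -0.12350935  0.02237261  0.13869024]
 [ 0.00381779 -0.2078501  -0.97815324  1.13905782]
 [ 0.          0.          0.          1.        ]] 414.1400896632816 486.23369814805426 {'time': 0.1, 'qpos': array([ 6.00292919e+01,  1.66853390e+01, -8.82424226e+00,  6.45553546e+01,
       -6.11185205e-04,  8.20192193e+01]), 'qvel': array([-0.08403491, -0.1686918 ,  0.04009226,  0.07780233, -0.03054628,
       -0.08697293]), 'effort': array([ 1.10602890e-03, -5.37977743e+01,  3.31919539e+01,  9.29921516e-03,
       -2.22156586e-04, -4.47895417e-06]), 'ee_pos': array([0.19638957, 0.486481  , 0.23080932]), 'ee_rot': array([[ 9.27249658e-01, -5.56929859e-04,  3.74443269e-01],
       [-3.74443655e-01, -9.87124020e-04,  9.27249144e-01],
       [-1.46790789e-04, -9.99999358e-01, -1.12384926e-03]]), 'wrist_force': array([-0.445851  ,  0.14022114, -0.59049053]), 'ft_torque': array([-0.00070126,  0.03085866,  0.02037791]), 'opening': 0.9973597851129491}
```

View pics/both1.png

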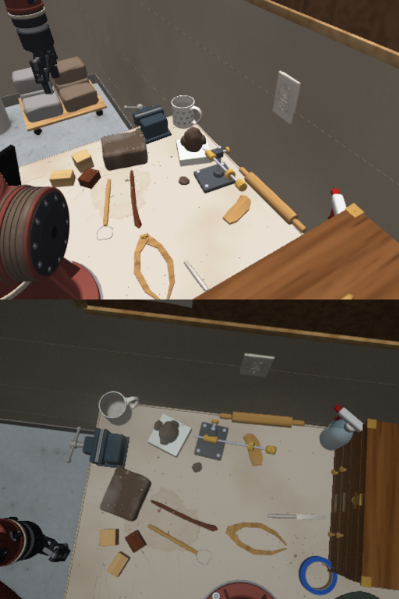

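The two views show the head at about top px (215,170), the gauge at (270,178) and the needle running right to a knob near (348,192). I'll enlarge both.

```bash
python3 - <<'E'
from h import *
a=load('s1.png')['image'][140:290,210:410];b=load('t1.png')['image'][125:225,180:380]
r=lambda x:cv2.resize(x,None,fx=4,fy=4,interpolation=cv2.INTER_CUBIC)[:,:,::-1]
cv2.imwrite('pics/c1.png',r(a));cv2.imwrite('pics/c2.png',r(b))
E
```

```text
(no output)
```

View pics/c1.png

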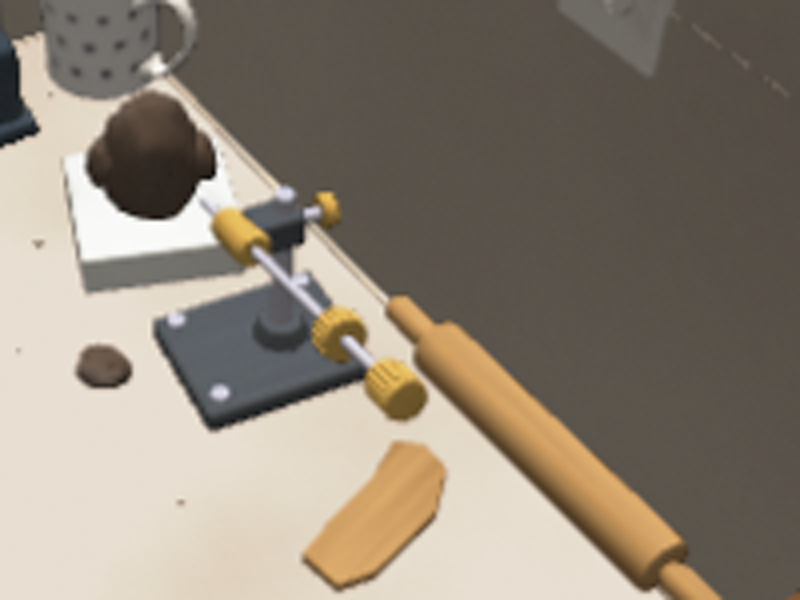

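View pics/c2.png

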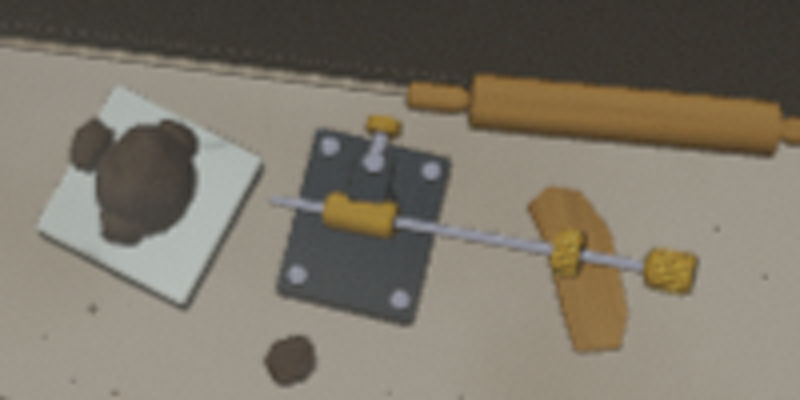

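```bash
python3 - <<'E'
from h import *
a=load('s1.png');b=load('t1.png')
for n,s,t in [('knob',(308.5,236.7),(347.75,192.5)),('collar',(295,223.2),(322,188)),('sleeve',(270,199),(270,178.75)),('tip',(261.2,190),(248,175.2))]:
    X,e=tri((a,*s),(b,*t));print(n,X.round(4),np.round(e,4))
for p in [(120,85),(262,160),(187,307),(38,230)]: print('base top corner',atz(b,180+p[0]/4,125+p[1]/4,.03).round(4))
for p in [(290,360)]: print('crumb',atz(b,180+p[0]/4,125+p[1]/4,.01).round(4))
for p in [(545,190),(625,310),(580,350)]: print('rib',atz(b,180+p[0]/4,125+p[1]/4,.008).round(4))
for p in [(408,95),(470,127),(775,152)]: print('pin',atz(b,180+p[0]/4,125+p[1]/4,.02).round(4))
E
```

```text
knob [ 0.4848 -0.0172  0.1483] [0.0008 0.0008]
collar [0.4913 0.035  0.1332] [0.0002 0.0002]
sleeve [0.5042 0.1465 0.1023] [0.0001 0.0001]
tip [0.5102 0.1956 0.0881] [0.0009 0.0009]
base top corner [0.5806 0.2975 0.03  ]
base top corner [0.5459 0.2081 0.03  ]
base top corner [0.4537 0.2395 0.03  ]
base top corner [0.4877 0.332  0.03  ]
crumb [0.4333 0.1771 0.01  ]
rib [0.5543 0.0394 0.008 ]
rib [ 0.488  -0.0149  0.008 ]
rib [0.4609 0.0091 0.008 ]
pin [0.5989 0.1276 0.02  ]
pin [0.584  0.0887 0.02  ]
pin [ 0.5917 -0.0927  0.02  ]
```

The triangulation fits: knob-to-tip comes out at 223 mm against 226, and the sleeve centre at z = 0.102. The plan is to push the collar home first by straddling the needle behind it, then push the knob from behind until the point touches.

```bash
cat >> h.py <<'E'
from scipy.spatial.transform import Rotation as Ro
H=np.array([.1185,.993,0]);H/=np.linalg.norm(H)
C,S=np.cos(np.radians(15)),np.sin(np.radians(15))
N=H*C+np.array([0,0,-S])
yt=-H*S+np.array([0,0,-C]);zt=np.array([H[1],-H[0],0]);RT=np.column_stack([np.cross(yt,zt),yt,zt])
def rem(P):
    o=sensors.get_obs();r=Ro.from_matrix(RT@np.array(o['ee_rot']).T).as_rotvec(degrees=True)
    print('t',o['time'],'d mm',((np.array(P)-o['ee_pos'])*1e3).round(1),'rot',r.round(1),'F',o['wrist_force'].round(2),'op',round(o['opening'],3),'q',o['qpos'].round(0))
E
python3 -m creep '[28,-46,0,0,0,-7.5,28,-46,0,0,0,-7.5,28,-46,0,0,0,-7.5,28,-46,0,0,0,-7.5,28,-46,0,0,0,-7.5]' 20
python3 -m creep '[28,-46,0,0,0,-7.5,28,-46,0,0,0,-7.5,28,-46,0,0,0,-7.5,28,-46,0,0,0,-7.5,28,-46,0,0,0,-7.5]'
python3 -c "
from h import *
K=np.array([.4848,-.0172,.1483]);print(RT)
rem(K+N*.029+[0,0,.07])"
```

```text
time: 0.6
ee_pos: [0.3255, 0.2706, 0.229]
ee_rot: [[0.498, -0.002, 0.867], [-0.867, -0.0, 0.498], [-0.001, -1.0, -0.002]]
wrist_force: [1.4, 0.7, 0.3]
opening: 0.232
time: 1.1
ee_pos: [0.4534, 0.0555, 0.2289]
ee_rot: [[-0.161, -0.001, 0.987], [-0.987, 0.002, -0.161], [-0.001, -1.0, -0.001]]
wrist_force: [-0.3, 0.6, -0.1]
opening: 0.237
[[-0.11445699 -0.03066866  0.9929547 ]
 [-0.95912059 -0.25699559 -0.11849459]
 [ 0.25881905 -0.96592583  0.        ]]
t 1.1 d mm [ 34.7 -44.8 -18.1] rot [-14.9   2.    2.4] F [-0.32  0.62 -0.11] op 0.237 q [ -2.   9. -19.  62.   0.  97.]
```

```bash
python3 -m creep '[18,-23,-5,-7.5,1,1.2,17,-22,-5,-7.5,1,1.2,0,0,0,0,0,0,0,0,0,0,0,0,0,0,0,0,0,0]' 18 >/dev/null
python3 - <<'E'
from h import *
K=np.array([.4848,-.0172,.1483])
rem(K+N*.029+[0,0,.07])
w=snap('wrist','w1.png');cv2.imwrite('pics/w1b.png',cv2.resize(w['image'][:,:,::-1],None,fx=1.5,fy=1.5))
for P in (K,K+N*.054,K+N*.226): print(np.round(proj(w,P),1))
print(np.array(w['mount']).round(3),foc(w))
E
```

```text
t 1.6 d mm [-2.8 10.5 -6.8] rot [0.4 0.1 1.2] F [ 0.53 -0.52 -0.23] op 0.208 q [  1.  16. -13.  63. -15. 100.]
[246.9 203.5]
[245.  132.3]
[240.8 -80.5]
[[ 0.     0.956  0.292 -0.076]
 [-0.001 -0.292  0.956 -0.142]
 [ 1.    -0.001  0.001 -0.   ]
 [ 0.     0.     0.     1.   ]] 297.3186396354542
```

View pics/w1b.png

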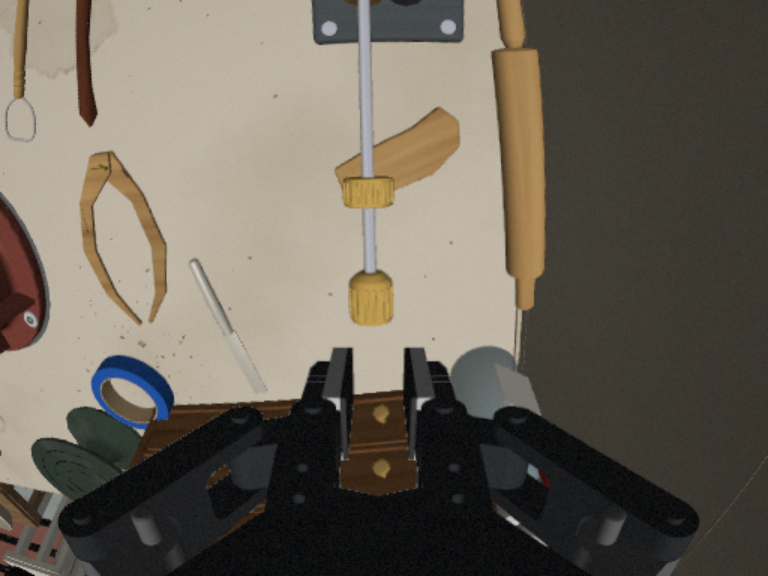

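The wrist view agrees with the triangulation. Knob is at (247,200) px and collar at (245,128) px, within 1 px laterally and about 2 mm further forward than predicted. Next I lower the fingers into the gap between them.

```bash
cat >> h.py <<'E'
K=np.array([.4848,-.0172,.1483])+N*.002
def gap(s=.029,d=.014): return K+N*s+yt*d
E
python3 -m creep '[-3,12.5,-4,0.4,0,1.2,0,0,0,0,0,0,0,0,0,0,0,0,0,0,0,0,0,0,0,0,0,0,0,0]' >/dev/null
python3 -c "
from h import *
rem(gap(d=-.05));rem(gap())"
```

```text
t 2.15 d mm [  3.6  10.1 -26.3] rot [-0.2  0.2 -0.3] F [ 0.21  1.   -0.07] op 0.207 q [  3.  16. -14.  62. -15. 100.]
t 2.15 d mm [  1.7  -6.4 -88.1] rot [-0.2  0.2 -0.3] F [ 0.21  1.   -0.07] op 0.207 q [  3.  16. -14.  62. -15. 100.]
```

```bash
python3 -m creep '[3.6,10.5,-27,0,0,0,0,0,0,0,0,0,-1,-6,-24,0,0,0,-0.5,-5,-20,0,0,0,0,0,0,0,0,0]' >/dev/null
python3 - <<'E'
from h import *
rem(gap())
w=snap('wrist','w2.png');cv2.imwrite('pics/w2b.png',cv2.resize(w['image'][60:384,100:400,::-1],None,fx=2,fy=1.85))
E
```

```text
t 2.65 d mm [ -2.1  -4.9 -18.8] rot [-0.2  0.4 -0.3] F [ 0.5  -0.84 -0.42] op 0.21 q [  3.  20. -20.  52. -15. 100.]
```

View pics/w2b.png

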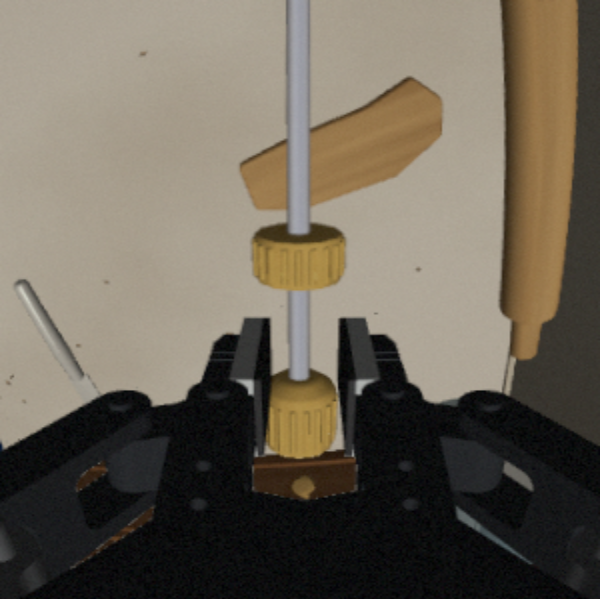

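Gap px 270–340 and needle at 298, so the jaws sit about 2 mm off, as the numbers also say. I correct that, go down and start pushing the collar.

```bash
python3 -m creep '[-2,0,-2,0,0,0,-0.3,-3,-9.5,0,0,0,-0.3,-3,-9.5,0,0,0,0,0,0,0,0,0,0,0,0,0,0,0]' >/dev/null
python3 -c "
from h import *
rem(gap());rem(gap(s=.036))"
```

```text
t 3.2 d mm [-2.   1.4 -1.1] rot [-0.2  0.8 -0.3] F [ 0.5  -0.24 -0.28] op 0.211 q [  2.  20. -22.  49. -15.  99.]
t 3.2 d mm [-1.2  8.1 -2.9] rot [-0.2  0.8 -0.3] F [ 0.5  -0.24 -0.28] op 0.211 q [  2.  20. -22.  49. -15.  99.]
```

```bash
python3 -m creep '[-2,2.5,-1,0,0.5,-0.3,-0.8,5,-1.4,0,0.3,0,0.4,5,-1.4,0,0,0,0.6,5.5,-1.5,0,0,0,0.6,5.5,-1.5,0,0,0]' >/dev/null
python3 -m creep '[0.8,6.7,-1.8,0,0,0,0.8,6.7,-1.8,0,0,0,0.8,6.7,-1.8,0,0,0,0.8,6.7,-1.8,0,0,0,0.8,6.7,-1.8,0,0,0]'>/dev/null
python3 - <<'E'
from h import *
rem(gap(.075));rem(gap(.120))
w=snap('wrist','w3.png');cv2.imwrite('pics/w3b.png',cv2.resize(w['image'][0:384,100:400,::-1],None,fx=2,fy=1.5))
E
```

```text
t 4.2 d mm [ -0.1 -16.4   3.7] rot [-0.1 -0.1  0.1] F [-0.22 -0.6  -0.84] op 0.21 q [  9.  24. -19.  51. -14. 106.]
t 4.2 d mm [ 5.1 26.8 -8. ] rot [-0.1 -0.1  0.1] F [-0.22 -0.6  -0.84] op 0.21 q [  9.  24. -19.  51. -14. 106.]
```

View pics/w3b.png

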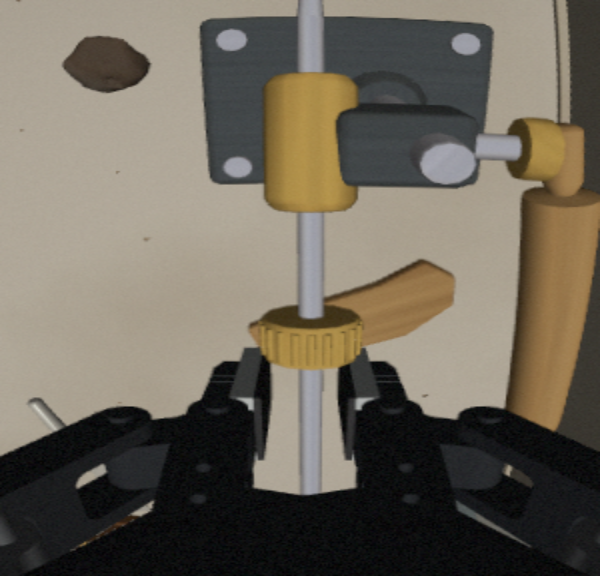

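The collar is riding ahead of the fingers with about 30 mm left to the sleeve, and the needle is well inside the jaws. I continue pushing.

```bash
python3 -m creep '[1,4.5,-1.3,0,0,0,0.9,4.5,-1.3,0,0,0,0.8,4.5,-1.3,0,0,0,0.6,4,-1.2,0,0,0,0.5,3.5,-1,0,0,0]'>/dev/null
python3 -c "
from h import *
rem(gap(.123))"
python3 -m creep '[0.15,1.2,-0.3,0,0,0,0.15,1.2,-0.3,0,0,0,0.15,1.2,-0.3,0,0,0,0,0,0,0,0,0,0,0,0,0,0,0]'
python3 -c "
from h import *
rem(gap(.123))"
```

```text
t 4.75 d mm [ 1.6  6.2 -1.9] rot [-0.1 -0.1  0. ] F [ 0.32 -0.38  1.51] op 0.211 q [ 11.  26. -18.  51. -14. 109.]
time: 5.25
ee_pos: [0.4977, 0.0972, 0.1032]
ee_rot: [[-0.114, -0.032, 0.993], [-0.96, -0.254, -0.119], [0.256, -0.967, -0.002]]
wrist_force: [0.1, -0.4, 0.3]
opening: 0.21
t 5.25 d mm [ 1.   1.9 -0.8] rot [-0.2 -0.1  0. ] F [ 0.11 -0.42  0.25] op 0.21 q [ 12.  26. -17.  52. -14. 109.]
```

```bash
for i in 1; do python3 -m creep '[0.1,0.8,-0.2,0,0,0,0.1,0.8,-0.2,0,0,0,0.1,0.8,-0.2,0,0,0,0,0,0,0,0,0,0,0,0,0,0,0]'; done
python3 - <<'E'
from h import *
rem(gap(.123))
w=snap('wrist','w4.png');cv2.imwrite('pics/w4b.png',cv2.resize(w['image'][30:280,180:380,::-1],None,fx=3,fy=2.4))
E
```

```text
time: 5.75
ee_pos: [0.498, 0.0994, 0.1026]
ee_rot: [[-0.115, -0.032, 0.993], [-0.96, -0.254, -0.119], [0.257, -0.967, -0.002]]
wrist_force: [0.0, -0.8, -0.1]
opening: 0.212
t 5.75 d mm [ 0.7 -0.3 -0.2] rot [-0.1 -0.1  0. ] F [ 0.01 -0.76 -0.07] op 0.212 q [ 12.  26. -17.  52. -14. 109.]
```

View pics/w4b.png

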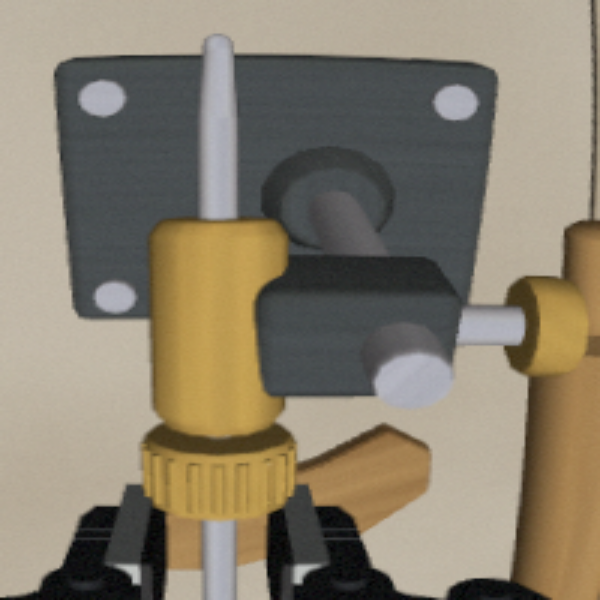

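The collar is nearly against the sleeve, with only a few mm left. I continue in fine steps, watching the force.

```bash
python3 -m creep '[0.1,0.8,-0.2,0,0,0,0.1,0.8,-0.2,0,0,0,0.1,0.8,-0.2,0,0,0,0,0,0,0,0,0,0,0,0,0,0,0]' | sed -n '2p;4p'
python3 -m creep '[0.1,0.8,-0.2,0,0,0,0.1,0.8,-0.2,0,0,0,0.1,0.8,-0.2,0,0,0,0,0,0,0,0,0,0,0,0,0,0,0]'| sed -n '2p;4p'
```

```text
ee_pos: [0.4982, 0.1014, 0.1021]
wrist_force: [-0.4, -1.5, 0.5]
ee_pos: [0.4982, 0.1014, 0.1022]
wrist_force: [-0.1, -1.9, 0.0]
```

```bash
python3 -m creep '[0,0,0,0,0,0,0,0,0,0,0,0,0,0,0,0,0,0,0.25,2,-0.5,0,0,0,0.25,2,-0.5,0,0,0]' | sed -n '2p;4p'
python3 -c "
from h import *
rem(gap(.123))
w=snap('wrist','w5.png');cv2.imwrite('pics/w5b.png',cv2.resize(w['image'][180:250,200:300,::-1],None,fx=5,fy=5,interpolation=2))"
```

```text
ee_pos: [0.4982, 0.1015, 0.1022]
wrist_force: [-2.4, -14.0, 7.9]
t 7.3 d mm [ 0.5 -2.5  0.2] rot [ 0.8 -0.2  0.2] F [ -2.39 -14.02   7.92] op 0.207 q [ 13.  27. -17.  52. -15. 110.]
```

View pics/w5b.png

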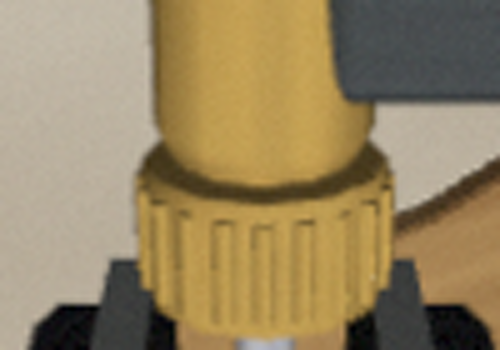

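The collar is home: 14 N of reaction, no movement, and no visible gap. Now I back off, lift and go behind the knob with the fingers shut.

```bash
python3 -m creep '[-0.8,-7,1.9,0,0,0,-0.8,-7,1.9,0,0,0,0,-3,20,0,0,0,0,0,45,0,0,0,0,0,0,0,0,0]' | sed -n '2p;4p'
python3 -m creep '[-2,-20,5,0,0,0,-5,-45,12,0,0,0,-5,-40,10,0,0,0,-5,-40,10,0,0,0,0,0,0,0,0,0]' 0 | sed -n '2p;4p'
python3 - <<'E'
from h import *
rem(gap(-.038,-.045));rem(gap(-.038,.012))
w=snap('wrist','w6.png');cv2.imwrite('pics/w6b.png',cv2.resize(w['image'][:,60:460,::-1],None,fx=1.5,fy=1.5))
for P in (K,K+N*.226): print(np.round(proj(w,P),1))
E
```

```text
ee_pos: [0.4961, 0.0841, 0.1725]
wrist_force: [0.8, 0.3, -0.5]
ee_pos: [0.4801, -0.0643, 0.2115]
wrist_force: [-0.6, 0.2, -1.1]
t 8.35 d mm [  2.   24.1 -10.4] rot [ 0.3  0.1 -0. ] F [-0.55  0.2  -1.06] op -0.005 q [ -6.  14. -17.  59. -15.  91.]
t 8.35 d mm [  0.2   9.5 -65.4] rot [ 0.3  0.1 -0. ] F [-0.55  0.2  -1.06] op -0.005 q [ -6.  14. -17.  59. -15.  91.]
[250.1 121.3]
[ 250.3 -148.5]
```

View pics/w6b.png

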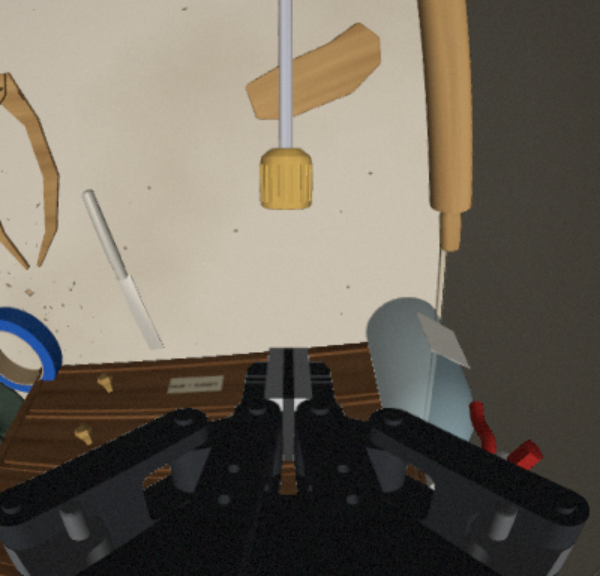

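The knob has not moved: it shows at (250.7,120) px against (250.1,121) predicted. I lower behind it.

```bash
python3 -m creep '[0,3,-25,0,0,0,0,3,-25,0,0,0,0,3,-17,0,0,0,0,0,0,0,0,0,0,0,0,0,0,0]' | sed -n '2p;4p'
python3 -c "
from h import *
rem(gap(-.038,.012));rem(gap(-.022,.012))"
```

```text
ee_pos: [0.4807, -0.0504, 0.1414]
wrist_force: [-0.4, 0.4, -0.2]
t 8.9 d mm [-0.4 -4.5  4.6] rot [ 0.   0.3 -0.2] F [-0.37  0.36 -0.22] op 0.002 q [ -5.  18. -23.  49. -15.  92.]
t 8.9 d mm [ 1.4 10.9  0.5] rot [ 0.   0.3 -0.2] F [-0.37  0.36 -0.22] op 0.002 q [ -5.  18. -23.  49. -15.  92.]
```

```bash
python3 -m creep '[0.5,4.8,-0.9,0,0.3,-0.2,0.5,4.8,-0.9,0,0,0,0.5,4.5,-1.2,0,0,0,0.5,4.5,-1.2,0,0,0,0,0,0,0,0,0]' | sed -n '2p;4p'
python3 -c "
from h import *
rem(gap(-.022,.012))"
python3 -m creep '[0.5,4.3,-1.2,0,0,0,0.5,4.3,-1.2,0,0,0,0.5,3.5,-1,0,0,0,0,0,0,0,0,0,0,0,0,0,0,0]' | sed -n '2p;4p'
python3 - <<'E'
from h import *
rem(gap(-.022+.030,.012))
a=snap('scene','s2.png')['image'];b=snap('top','t2.png')['image']
r=lambda x,f:cv2.resize(x,None,fx=f,fy=f,interpolation=cv2.INTER_CUBIC)[:,:,::-1]
cv2.imwrite('pics/c3.png',np.hstack([r(a[155:215,225:285],6),r(b[140:200,185:255],6)]))
E
```

```text
ee_pos: [0.4844, -0.0301, 0.1393]
wrist_force: [-0.4, -0.8, 0.1]
t 9.4 d mm [-2.2 -9.4  2.6] rot [0.1 0.1 0. ] F [-0.4  -0.76  0.11] op 0.002 q [ -2.  19. -22.  50. -15.  95.]
ee_pos: [0.486, -0.0171, 0.1359]
wrist_force: [-0.8, -2.0, -0.0]
t 9.9 d mm [-0.4  6.4 -1.8] rot [0.1 0.1 0. ] F [-0.77 -2.   -0.  ] op 0.001 q [ -1.  19. -22.  50. -15.  96.]
```

View pics/c3.png

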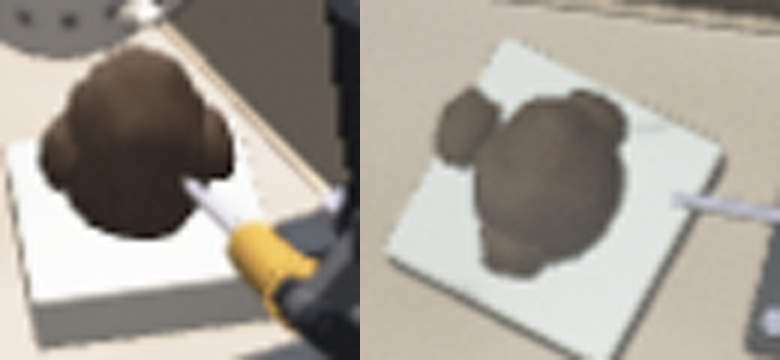

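The point is at top px (237.5,173), with about 8 px (17 mm) of daylight to the clay. I advance 8 mm, then go in small steps, whose size also limits the force.

```bash
python3 -m creep '[0.2,2.3,-0.6,0,0,0,0.2,2.3,-0.6,0,0,0,0.2,2.3,-0.6,0,0,0,0.2,2,-0.5,0,0,0,0,0,0,0,0,0]' | sed -n '2p;4p'
python3 -m creep '[0.1,1,-0.3,0,0,0,0.1,1,-0.3,0,0,0,0.1,1,-0.3,0,0,0,0.1,1,-0.3,0,0,0,0.1,1,-0.3,0,0,0]' | sed -n '2p;4p'
```

```text
ee_pos: [0.487, -0.008, 0.1334]
wrist_force: [-0.0, -1.0, -0.3]
ee_pos: [0.4877, -0.0026, 0.132]
wrist_force: [-0.4, -2.9, 0.5]
```

```bash
for i in 1; do python3 -m creep '[0.1,0.8,-0.2,0,0,0,0.1,0.8,-0.2,0,0,0,0.1,0.8,-0.2,0,0,0,0,0,0,0,0,0,0,0,0,0,0,0]' | sed -n '2p;4p'; done
python3 -m creep '[0.1,0.8,-0.2,0,0,0,0.1,0.8,-0.2,0,0,0,0.1,0.8,-0.2,0,0,0,0,0,0,0,0,0,0,0,0,0,0,0]' | sed -n '2p;4p'
```

```text
ee_pos: [0.488, 0.0001, 0.1313]
wrist_force: [-0.2, -2.2, -0.3]
ee_pos: [0.4883, 0.0027, 0.1306]
wrist_force: [0.3, -2.1, -0.5]
```

```bash
cat > hd.py <<'E'
from h import *
import sys
k=sys.argv[1]
for n,f,(y0,y1,x0,x1) in (('top','t',(135,208,187,232)),('scene','s',(170,215,222,255))):
    A=load(f+'1.png')['image'];B=snap(n,f+k+'.png')['image']
    g=lambda I:cv2.cvtColor(I[y0:y1,x0:x1],6).astype(np.float32)
    print(n,np.round(cv2.phaseCorrelate(g(A),g(B),cv2.createHanningWindow((x1-x0,y1-y0),5))[0],3))
E
python3 hd.py 3
python3 -c "
from h import *
a=load('s3.png')['image'];b=load('t3.png')['image']
r=lambda x,f:cv2.resize(x,None,fx=f,fy=f,interpolation=2)[:,:,::-1]
cv2.imwrite('pics/c4.png',np.hstack([r(a[165:205,235:280],8),r(b[155:195,205:250],8)]))"
```

```text
top [0.52  0.464]
scene [0.008 0.506]
```

View pics/c4.png

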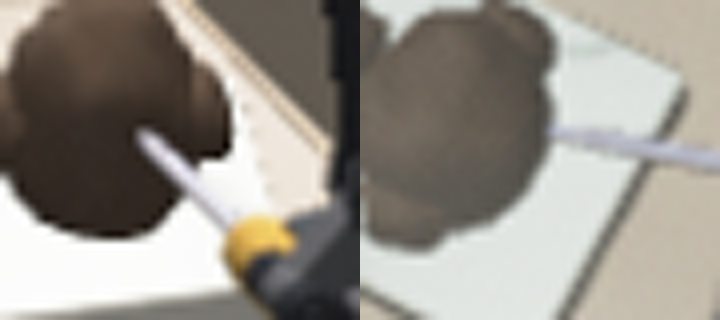

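The point appears at or within about 2 mm of the clay edge in the top view, crop (552,130). I'll check the correlation offset against the earlier frames, since it is odd-size bias-prone.

```bash
cat > hd.py <<'E'
from h import *
import sys
k=sys.argv[1]
if not __import__('os').path.exists('pics/t%s.png'%k): snap('top','t%s.png'%k);snap('scene','s%s.png'%k)
W=np.eye(2,3,dtype=np.float32)
for f,(y0,y1,x0,x1) in (('t',(135,208,187,231)),('s',(170,214,222,254))):
    g=lambda I:cv2.cvtColor(I[y0:y1,x0:x1],cv2.COLOR_RGB2GRAY).astype(np.float32)
    A=g(load(f+'1.png')['image']);B=g(load(f+k+'.png')['image'])
    c,M=cv2.findTransformECC(A,B,W.copy(),cv2.MOTION_TRANSLATION,(3,200,1e-6),None,3)
    print(f,k,M[:,2].round(3),round(c,4))
E
python3 hd.py 2;python3 hd.py 3
python3 -m creep '[0.1,0.7,-0.2,0,0,0,0.1,0.7,-0.2,0,0,0,0,0,0,0,0,0,0,0,0,0,0,0,0,0,0,0,0,0]' | sed -n '2p;4p'
```

```text
t 2 [ 0.021 -0.005] 0.9994
s 2 [0.023 0.01 ] 0.9995
t 3 [ 0.029 -0.007] 0.9993
s 3 [-0.02   0.007] 0.9981
ee_pos: [0.4884, 0.0042, 0.1302]
wrist_force: [-0.1, -2.7, 0.5]
```

The head has not shifted (under 0.03 px, so under 0.1 mm). I continue.

```bash
for i in 1; do python3 -m creep '[0.1,0.7,-0.2,0,0,0,0.1,0.7,-0.2,0,0,0,0,0,0,0,0,0,0,0,0,0,0,0,0,0,0,0,0,0]' | sed -n '2p;4p'; done; python3 hd.py 4
python3 -m creep '[0.1,0.7,-0.2,0,0,0,0.1,0.7,-0.2,0,0,0,0,0,0,0,0,0,0,0,0,0,0,0,0,0,0,0,0,0]' | sed -n '2p;4p';python3 hd.py 5
```

```text
ee_pos: [0.4886, 0.0057, 0.1298]
wrist_force: [-0.1, -2.6, -0.0]
t 4 [-0.008 -0.007] 0.9991
s 4 [-0.039  0.006] 0.9964
ee_pos: [0.4887, 0.0066, 0.1295]
wrist_force: [-0.5, -3.8, 0.8]
t 5 [-0.015 -0.006] 0.999
s 5 [-0.058  0.006] 0.9963
```

```bash
python3 -m creep '[0.1,0.7,-0.2,0,0,0,0.1,0.7,-0.2,0,0,0,0,0,0,0,0,0,0,0,0,0,0,0,0,0,0,0,0,0]' | sed -n '2p;4p';python3 hd.py 6
```

```text
ee_pos: [0.4887, 0.0066, 0.1296]
wrist_force: [-0.6, -3.5, 1.5]
t 6 [-0.011 -0.006] 0.999
s 6 [-0.057 -0.   ] 0.9963
```

It has stalled: no advance at the step size that moved freely before, higher force, head unmoved. That is contact. I give one slightly firmer nudge to confirm, then back off straight along the needle.

```bash
python3 -m creep '[0,0,0,0,0,0,0,0,0,0,0,0,0,0,0,0,0,0,0,0,0,0,0,0,0.1,1,-0.3,0,0,0]' | sed -n '2p;4p';python3 hd.py 7
```

```text
ee_pos: [0.4887, 0.0068, 0.1295]
wrist_force: [-2.7, -10.4, 4.0]
t 7 [-0.012 -0.011] 0.999
s 7 [-0.055 -0.006] 0.9964
```

```bash
python3 -m creep '[-0.2,-2,0.5,0,0,0,-0.6,-5,1.3,0,0,0,-1.2,-10,2.6,0,0,0,-2,-20,6,0,0,0,0,0,0,0,0,0]' | sed -n '2p;4p'
python3 -m creep '[0,-5,40,0,0,0,0,0,40,0,0,0,0,0,0,0,0,0,0,0,0,0,0,0,0,0,0,0,0,0]' | sed -n '2p;4p'; python3 hd.py 8
python3 -c "
from h import *
a=load('s8.png')['image'];b=load('t8.png')['image']
snap('wrist','w8.png')
r=lambda x,f:cv2.resize(x,None,fx=f,fy=f,interpolation=2)[:,:,::-1]
cv2.imwrite('pics/c5.png',np.vstack([r(a[165:225,235:315],9),r(b[155:195,205:305],7.2)])[:, :720])"
```

```text
ee_pos: [0.4851, -0.0306, 0.1403]
wrist_force: [-0.6, 0.3, -0.5]
ee_pos: [0.4837, -0.0358, 0.222]
wrist_force: [-0.7, -0.1, -0.3]
t 8 [-0.027 -0.005] 0.9994
s 8 [-0.057 -0.014] 0.9967
```

View pics/c5.png

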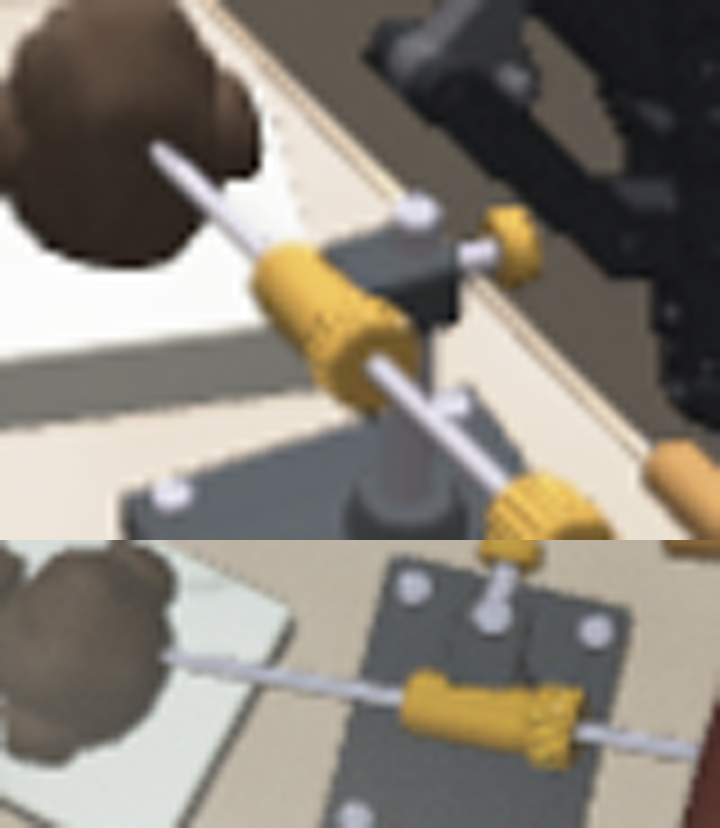

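The collar sits on the sleeve end and the point is at the clay. Last check: did the needle spring back on release (frames 7 and 8)?

```bash
python3 - <<'E'
from h import *
W=np.eye(2,3,dtype=np.float32)
for f,(y0,y1,x0,x1) in (('s',(174,194,246,264)),('t',(164,184,222,254))):
    g=lambda k:cv2.cvtColor(load(f+k+'.png')['image'][y0:y1,x0:x1],cv2.COLOR_RGB2GRAY).astype(np.float32)
    for k in '58':
        c,M=cv2.findTransformECC(g('7'),g(k),W.copy(),cv2.MOTION_TRANSLATION,(3,200,1e-6),None,3);print(f,k,M[:,2].round(3),round(c,4),np.abs(g('7')-g(k)).max())
ctrl.job_done()
E
```

```text
s 5 [-0.01  -0.003] 1.0 7.0
s 8 [0.012 0.   ] 1.0 13.0
t 5 [0.003 0.006] 0.9999 6.0
t 8 [ 0.017 -0.009] 0.9998 9.0
the job is handed in; nothing more can be done
```

The gauge is set and handed in at about 16 s. The point is against the clay and the collar is up against the sleeve. No verdict was reported.

- **Collar:** I straddled the needle behind the collar and pushed it up to the sleeve. It stopped dead with about 14 N of reaction, and close-up pictures show no gap.
- **Needle:** I pushed the knob from behind with shut fingers, in steps of 1 mm or less at the end. It stopped when the force rose from about 2.5 N to 3.8 N. A firmer nudge reached about 10 N and advanced it only about 0.2 mm.
- **Head:** Comparing pictures before and after, its image moved 0.06 px at most, roughly 0.1 mm, so it has not shifted measurably.
- **After release:** The needle point stayed put to within 0.02 px, so it did not spring back. The arm is clear of everything, and neither the rib nor the crumb was touched.

**Not checked:** I could not measure the contact force left once the fingers let go. That the point still presses on the clay is inferred from the stall and the lack of spring-back. One early check gave a 0.5 px shift of the head; I put that down to bias in that method, because a second method showed no movement.

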